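Stack the presses on two glued mosaic samples

TASK

Two freshly glued mosaic samples have to be pressed flat. On the oblong sample stack first the cork pad, then the oblong plywood board, and on top the dark grey dressing stone; on the round sample put the round plywood disc and then the steel knob weight on it. Centre every layer on its sample, lying flat, with the long sides of the oblong pieces along the long side of the oblong sample, and let go of everything.

Things in the scene. Friction and masses are not known exactly. Their poses are not given: they have to be found in the camera images.
- sample_oblong: Oblong mosaic sample, fixed to the table: a brown wooden baseboard 76 x 122 x 12 mm carrying a flat slab of small stone tiles 64 x 110 x 8 mm, centred on it. The top of the tiles is flat, 20 mm above the table. Origin at the centre of its underside, z up; its long side runs along its y axis, its short side along x.
- oblong_top (a point): Centre of the top face of the oblong mosaic, 20 mm above the table; axes as for the body. The oblong stack is centred here.
- sample_round: Round mosaic sample, fixed to the table: a square brown wooden baseboard 80 x 80 x 12 mm carrying a round flat slab of small stone tiles, 64 mm across and 8 mm thick, centred on it; tile tops 20 mm above the table. Origin at the centre of its underside, z up.
- round_top (a point): Centre of the top face of the round mosaic, 20 mm above the table. The round stack is centred here.
- cork_pad: Loose rigid speckled cork pad, 56 x 100 x 12 mm, the lowest layer on the oblong sample. Origin at the centre of its underside, z up; its long side runs along its y axis, its short side along x.
- press_board: Loose oblong plywood board, 64 x 110 x 15 mm (larger and paler than the cork pad), the second layer on the oblong sample. Origin at the centre of its underside, z up; its long side runs along its y axis, its short side along x.
- whetstone: Loose dark grey dressing stone (a plain block), 50 x 88 x 21 mm, 0.2 kg, the top layer on the oblong sample. Origin at the centre of its underside, z up; its long side runs along its y axis, its short side along x.
- press_disc: Loose round plywood disc, 64 mm across, 15 mm thick, the lower layer on the round sample. Origin at the centre of its underside, z up.
- weight: Loose steel weight, 0.45 kg: a cylinder 52 mm across and 30 mm high, above it a neck 18 mm across and a grip knob 26 mm across between 43 and 56 mm above its underside; 58 mm high in all. The upper layer on the round sample. Origin at the centre of its underside, z up.
Things that resemble listed ones, but are neither listed nor needed, are in the scene too. What is shaped like the weight but orange or yellow is not meant.

How it is judged (in metres and radians):
At the end, for the whole second after the job is handed in: Cork, board, stone (in that order upward) on the oblong mosaic, disc then weight on the round one, each resting on the one below (4 mm), level, at rest; centred within 12 mm (stone 15, disc 10); long axes within 0.17 rad (stone 0.26) of the sample's, either way round (horizontal distance between each of cork_pad, press_board and oblong_top below 0.012 m and z of cork_pad in the frame of oblong_top between -0.004 and 0.004 m and angle between each of cork_pad, press_board, whetstone, press_disc, weight's own z axis and vertical below 0.07 rad and linear speed of each of cork_pad, press_board, whetstone, press_disc, weight below 0.01 m/s and angular speed of each of cork_pad, press_board, whetstone, press_disc, weight below 0.1 rad/s and angle between the y axis of each of cork_pad, press_board and the y axis of sample_oblong, either way round below 0.17 rad and z of press_board in the frame of oblong_top between 0.008 and 0.016 m and horizontal distance between whetstone and oblong_top below 0.015 m and z of whetstone in the frame of oblong_top between 0.023 and 0.031 m and angle between the y axis of whetstone and the y axis of sample_oblong, either way round below 0.26 rad and horizontal distance between press_disc and round_top below 0.01 m and z of press_disc in the frame of round_top between -0.004 and 0.004 m and horizontal distance between weight and round_top below 0.012 m and z of weight in the frame of round_top between 0.011 and 0.019 m); the robot touches nothing.
It also fails if it takes over 128 s, if anything falls off the work surface, if the arm or the gripper's body presses on something with over 40 N, if the wrist force passes 120 N, or if a joint passes its speed limit or range.

ROBOT

A 6-joint arm with a two-finger parallel gripper is mounted at the origin on the work surface; the furniture and walls round the work are solid. World frame = base frame: x ahead of the robot, y to its left, z up, the work surface at z = 0. Lengths are in mm, angles in rad, forces in N, time in s.
With the tool pointing down it reaches from about 350 to 975 mm from the base axis. Payload 7.1 kg.
Tool frame: the origin (TCP) lies on the front face of the gripper's body, between the roots of the fingers; the fingertips stand 80 mm ahead of it and the grasp point (between the pads) lies 61 mm ahead of it; z points along the fingers, y is the line along which they close (so a half turn about z gives the same grasp; the last joint's range is limited). The gripper opens to 88 mm and grips with 3 to 60 N. Pads are 20 mm wide; open, the fingers measure 115 mm over their backs; the gripper's body (75 mm by 178 mm) begins 61 mm behind the grasp point.
Start: joints at [-1.299, 0.423, 1.63, -0, 1.089, -0.019], TCP at [179.217, -598.737, 302.675] pointing down, gripper open.
Joint ranges: [-3, 3], [-0.9, 2.11], [0.09, 2.58], [-1.31, 4.45], [0.11, 2.69], [-2.54, 2.54]. Speed limits (rad/s): [2.39, 2.39, 3.01, 3.14, 3.14, 3.14].

INTERFACE

Orientations are given as a rotation vector (axis times angle).
In Python, from workcell import readout, vision, close_job gives the robot as it stands.
- The arm moves only by the tool servo_tool, never from a script. Its argument "plan" is a list that holds one entry, the list of rows, each a list of 7 numbers: the gripper command: -1 is fully open, 1 is shut, values between are in proportion, then the shift along the world's x, y, z in units of 40 mm (1.0 is 40 mm), then the turn, a rotation vector about the world's x, y, z in units of 5 degrees (1.0 is 5 degrees). A call has 1 to 5 rows; each row shifts and turns the commanded pose from where the row before left it; what a row does not reach is not made up. A row lasts 1/12 s, in which the tool goes at most 41.7 mm and 7.16 degrees, less where a joint would pass 70% of its speed; a pose out of reach is approached as far as the arm can. A call is refused whole if a number of a shift passes 1 or a number of a turn 1, either way. A call with a gripper value outside its range is refused whole. The fingers move at their own pace and stop on an object; the grip force is fixed at half the most. Time passes only in rows, so rows that do not move let the fingers close. It gives the time, the measured TCP pose, the force, the opening and the grip force at its end, in the units of the state.
- readout.get_obs(): the state, without advancing time (a new reading comes with each control period).
- vision.get_image(name): name is "scene" or "top" or "wrist"; returns the picture (384x512x3 uint8, red, green, blue); there is no depth.
- vision.camera_params(name): a dict with "fx", "fy", "cx", "cy" (pixels), "D" ([k1, k2, p1, p2, k3] as OpenCV has them; the pictures are not rectified), "rvec" (rotation vector, rad) and "tvec" (3), from world to camera coordinates, as OpenCV has them; the wrist camera has in their place "hand_eye" (4x4, takes a point from camera to tool coordinates, whose origin is the TCP and whose axes are the flange's). Camera axes: x right, y down, z forward; pixel columns grow to the right and rows downward; lengths in mm; the calibration is good to about 2 mm. A picture is of the moment at which its call begins: read the wrist's pose just before it. camera_params takes no time and is no camera call.
- close_job(): hands the job in; it is judged then, once.
The state is a dict: "t": time; "qpos": joint angles; "qvel": joint speeds; "joint_torque": joint torques, N m; "ee_pos": TCP position; "orientation": TCP orientation; "ft_force": force on the tool from outside, world axes, zero at the start; "moment": the same for the moment, N m; "width": finger opening in mm; "grasp_force": force on a finger pad.
Only numpy, scipy, OpenCV 4.12 (cv2) and the standard library are available. Lean on these libraries where they do the work, as an engineer would, in place of code of your own. Each camera call takes 0.05 s, during which the arm holds its last target. There are 200 camera calls.

## Working session

There is one attempt and no reset: what is moved stays moved. The work goes in short steps, Python scripts to look and compute and a tool call to move; the robot and the scene stay as the last step left them, time stands still between calls to the robot, and variables do not carry over. Pictures are saved under pics/ and viewed, at most 14 in all, crops included, and the job is handed in when it is done.

Besides the shell and the picture viewer there is one more tool, called after "Call:" in YAML: its name, and indented under it one key for each argument. servo_tool: Moves the arm, as the interface text tells. Its arguments: {"type":"object","properties":{"plan":{"type":"array"}},"required":["plan"]}

```bash
mkdir -p pics
python3 - <<'E'
from workcell import readout, vision
import cv2,numpy as np
print(readout.get_obs())
for n in("top","scene"):
    im=vision.get_image(n); cv2.imwrite(f"pics/{n}0.png",im[:,:,::-1]); print(vision.camera_params(n))
print(vision.camera_params("wrist"))
E
```

```text
{'t': 0.0, 'qpos': array([-1.29900677e+00,  4.23805872e-01,  1.63068934e+00, -3.75210575e-05,
        1.08854294e+00, -1.89852968e-02]), 'qvel': array([ 5.64737776e-04, -7.32873739e-05,  8.79552273e-04, -4.86574659e-05,
       -1.16428933e-03,  4.35531491e-04]), 'joint_torque': array([ 2.98987070e-04, -5.44627047e+01, -2.73669219e+01,  6.45100814e-02,
        2.27206503e-02, -1.17235732e-04]), 'ee_pos': array([ 179.09672424, -598.34848856,  301.92368117]), 'orientation': array([-3.10702971e+00, -4.54960610e-01,  3.37868810e-04]), 'ft_force': array([ 0.74983886,  0.38506939, -0.93524246]), 'moment': array([0.01682754, 0.01190493, 0.03441675]), 'grasp_force': 0.0, 'width': 87.73847833402385}
{'fx': 424.93889016284163, 'fy': 424.93889016284163, 'cx': 267.3398645202851, 'cy': 194.21484657126126, 'D': array([-0.11923071,  0.        ,  0.        ,  0.        ,  0.        ]), 'rvec': array([ 2.10899187, -2.11802564,  0.16420699]), 'tvec': array([  47.46160378,  520.2719628 , 1344.86904952])}
{'fx': 489.89458190696007, 'fy': 489.89458190696007, 'cx': 259.60997848768574, 'cy': 192.90881138157027, 'D': array([0.03608013, 0.        , 0.        , 0.        , 0.        ]), 'rvec': array([ 0.673359  , -2.67673531,  1.05633794]), 'tvec': array([ 464.53957538,  199.83995605, 1233.52543313])}
{'fx': 324.68355715498444, 'fy': 324.68355715498444, 'cx': 246.73899568208176, 'cy': 193.6013041863471, 'D': array([0.00788339, 0.        , 0.        , 0.        , 0.        ]), 'hand_eye': array([[ 9.53880026e-04, -9.60149643e-01, -2.79484798e-01,
         7.75241215e+01],
       [ 9.99999460e-01,  1.03139361e-03, -1.30285080e-04,
        -7.56967204e-01],
       [ 4.13352009e-04, -2.79484523e-01,  9.60150108e-01,
        -8.26379878e+01],
       [ 0.00000000e+00,  0.00000000e+00,  0.00000000e+00,
         1.00000000e+00]])}
```

View pics/top0.png

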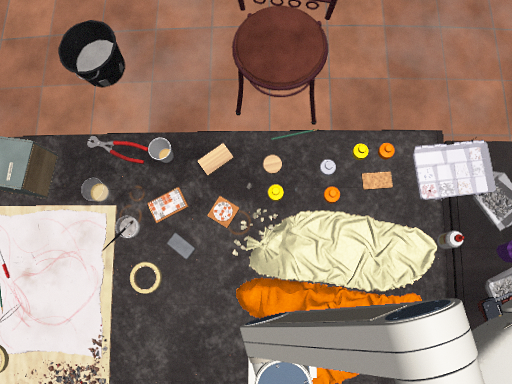

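View pics/scene0.png

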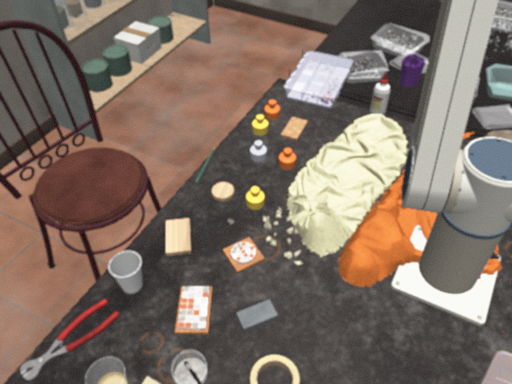

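The top view shows the oblong sample (168,205), round sample (223,211), board (215,159), disc (272,164), steel weight (328,167), cork (377,180) and stone (181,245). The yellow and orange knobs are decoys, and the scene view agrees.

```bash
cat > h.py <<'E'
import cv2,numpy as np
from workcell import readout, vision
def cam(name,obs=None):
    p=vision.camera_params(name)
    K=np.array([[p["fx"],0,p["cx"]],[0,p["fy"],p["cy"]],[0,0,1]])
    if name=="wrist":
        R=cv2.Rodrigues(obs["orientation"])[0]; H=p["hand_eye"]
        Rcw=R@H[:3,:3]; c=R@H[:3,3]+obs["ee_pos"]
    else:
        R=cv2.Rodrigues(p["rvec"])[0]; Rcw=R.T; c=-R.T@p["tvec"]
    return K,p["D"],Rcw,c
def toplane(C,px,z):
    K,D,R,c=C
    u=cv2.undistortPoints(np.float64(px).reshape(-1,1,2),K,D).reshape(-1,2)
    d=np.c_[u,np.ones(len(u))]@R.T
    return c+d*((z-c[2])/d[:,2])[:,None]
def rect(C,cnt,z):
    P=toplane(C,cnt,z)[:,:2]
    (x,y),(w,h),a=cv2.minAreaRect(P.astype(np.float32))
    if w>h: w,h,a=h,w,a+90   # h long; angle of short side 'x axis'
    a=(a+90)%180-90
    return round(x,1),round(y,1),round(w,1),round(h,1),round(a,1)
def blob(mask,seed):
    cs,_=cv2.findContours(mask.astype(np.uint8),cv2.RETR_EXTERNAL,cv2.CHAIN_APPROX_NONE)
    return max(cs,key=lambda c:cv2.pointPolygonTest(c,(float(seed[0]),float(seed[1])),True))
E
python3 - <<'E'
from h import *
im=vision.get_image("top"); C=cam("top"); print(C[3])
hsv=cv2.cvtColor(im,cv2.COLOR_RGB2HSV)
g=hsv[:,:,2]
for n,s,z,t in[("oblong",(168,205),15,110),("round",(223,211),12,110),("board",(215,159),15,110),("disc",(272,164),15,110),("weight",(328,167),30,110),("cork",(377,180),12,110),("stone",(181,245),21,85)]:
    c=blob(g>t,s); print(n,rect(C,c,z),cv2.boundingRect(c), im[s[1],s[0]])
v=im[120:300,80:420]; cv2.imwrite("pics/crop.png",cv2.resize(v,None,fx=2.3,fy=2.3)[:,:,::-1])
E
```

```text
[ 267.91535815    7.93431109 1417.66240235]
oblong (494.0, 386.5, 78.3, 122.7, 28.2) (147, 187, 41, 36) [229 222 224]
round (470.5, 195.7, 81.1, 82.0, 58.5) (207, 196, 32, 32) [223 123  79]
board (652.9, 226.0, 65.9, 110.5, 35.6) (197, 143, 36, 32) [234 196 149]
disc (634.7, 30.1, 61.4, 63.3, 89.5) (263, 154, 19, 19) [226 185 142]
weight (617.2, -156.6, 50.5, 52.1, 88.5) (320, 159, 16, 16) [224 224 231]
cork (574.2, -325.5, 56.7, 101.4, 4.1) (362, 171, 31, 19) [233 179 121]
stone (354.7, 334.6, 47.7, 87.9, -37.6) (167, 233, 28, 26) [132 132 139]
```

Call:
servo_tool:
  plan:
    - [[-1, 0.66, 0.455, 0, 0, 0, 1], [-1, 0.66, 0.455, 0, 0, 0, 1], [-1, 0.66, 0.455, 0, 0, 0, 1], [-1, 0.66, 0.455, 0, 0, 0, 1], [-1, 0.66, 0.455, 0, 0, 0, 1]]

```text
t: 0.57
ee_pos: [312.1, -506.7, 302.4]
orientation: [-2.934, -1.123, 0.0]
ft_force: [0.6, 0.3, -0.4]
width: 88.1
grasp_force: 0.0
```

Call:
servo_tool:
  plan:
    - [[-1, 0.66, 0.455, 0, 0, 0, 1], [-1, 0.66, 0.455, 0, 0, 0, 1], [-1, 0.66, 0.455, 0, 0, 0, 1], [-1, 0.66, 0.455, 0, 0, 0, 1], [-1, 0.66, 0.455, 0, 0, 0, 1]]

```text
t: 0.98
ee_pos: [444.3, -415.6, 302.5]
orientation: [-2.621, -1.732, 0.0]
ft_force: [0.3, -0.8, 0.3]
width: 87.9
grasp_force: 0.0
```

Call:
servo_tool:
  plan:
    - [[-1, 0.66, 0.455, -0.5, 0, 0, 1], [-1, 0.66, 0.455, -0.5, 0, 0, 1], [-1, 0.66, 0.455, -0.5, 0, 0, 1], [-1, 0.66, 0.455, -0.5, 0, 0, 1], [-1, 0.66, 0.455, -0.5, 0, 0, 1]]

```text
t: 1.4
ee_pos: [576.3, -324.5, 201.5]
orientation: [-2.184, -2.258, 0.0]
ft_force: [0.8, -0.5, 0.4]
width: 87.9
grasp_force: 0.0
```

Call:
servo_tool:
  plan:
    - [[-1, 0, 0, 0, 0, 0, 0.48], [-1, 0, 0, 0, 0, 0, 0], [-1, 0, 0, 0, 0, 0, 0]]

```text
t: 1.65
ee_pos: [575.1, -325.5, 202.2]
orientation: [-2.142, -2.297, 0.001]
ft_force: [0.5, 0.3, -0.0]
width: 87.2
grasp_force: 0.0
```

```bash
cat >> h.py <<'E'
def theta(o):
    R=cv2.Rodrigues(o["orientation"])[0]; return np.degrees(np.arctan2(R[1,1],R[0,1]))
def go(x,y,z,th):
    o=readout.get_obs(); d=(np.array([x,y,z])-o["ee_pos"])/40; t=(th-theta(o)+90)%180-90
    print("units",d.round(3),"turn",round(t/5,3),"| pos",o["ee_pos"].round(1),"th",round(theta(o),1),"q6",o["qpos"][5].round(2))
def look(name,f):
    o=readout.get_obs(); im=vision.get_image(name); cv2.imwrite("pics/"+f,im[:,:,::-1]); return im,cam(name,o)
E
python3 - <<'E'
from h import *
im,C=look("wrist","w_cork.png"); go(574,-325.5,83,4.1)
hsv=cv2.cvtColor(im,cv2.COLOR_RGB2HSV); m=cv2.inRange(hsv,(8,70,90),(25,255,255))
cs=cv2.findContours(m,cv2.RETR_EXTERNAL,cv2.CHAIN_APPROX_NONE)[0]
c=max(cs,key=cv2.contourArea); print(cv2.boundingRect(c),rect(C,c,12))
E
```

```text
units [-0.025  0.014 -2.997] turn 0.028 | pos [ 575.  -326.1  202.9] th 4.0 q6 -0.6
(430, 126, 82, 145) (785.8, -320.6, 74.7, 131.6, 2.6)
```

View pics/w_cork.png

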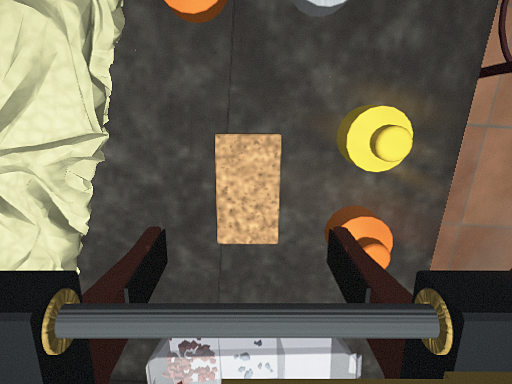

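The wrist view shows the cork at (248,188), upright in the frame. The orange knob at (362,240) lies near the right finger, so I'm checking its position.

Run:
```python
from h import *
o=readout.get_obs(); C=cam("wrist",o); im=cv2.imread("pics/w_cork.png"); hsv=cv2.cvtColor(im,cv2.COLOR_BGR2HSV)
m=cv2.inRange(hsv,(8,50,110),(25,255,255)); m[:,:200]=0; m[:,300:]=0
c=blob(cv2.morphologyEx(m,cv2.MORPH_CLOSE,np.ones((5,5))),(248,188)); print(cv2.boundingRect(c),rect(C,c,12))
print("orange knob",toplane(C,[(375,253)],56),"base top-left edge",toplane(C,[(326,235)],30))
t=cv2.imread("pics/top0.png"); print(toplane(cam("top"),[(387,149)],56))
```

```text
(215, 134, 67, 110) (576.4, -325.7, 56.1, 98.9, 4.0)
orange knob [[ 677.63130944 -356.11144035   56.        ]] base top-left edge [[ 645.29959858 -354.58859353   30.        ]]
[[ 669.65584749 -354.5193435    56.        ]]
```

Call:
servo_tool:
  plan:
    - [[-1, 0.01, 0.01, -0.8, 0, 0, 0], [-1, 0, 0, -0.8, 0, 0, 0], [-1, 0, 0, -0.8, 0, 0, 0], [-1, 0, 0, -0.6, 0, 0, 0], [-1, 0, 0, 0, 0, 0, 0]]

```text
t: 2.12
ee_pos: [575.2, -326.8, 81.9]
orientation: [2.144, 2.295, 0.0]
ft_force: [-0.2, -0.8, 0.8]
width: 87.7
grasp_force: 0.0
```

Call:
servo_tool:
  plan:
    - [[1, 0, 0, 0, 0, 0, 0], [1, 0, 0, 0, 0, 0, 0], [1, 0, 0, 0, 0, 0, 0], [1, 0, 0, 0, 0, 0, 0], [1, 0, 0, 0, 0, 0, 0]]

```text
t: 2.53
ee_pos: [575.6, -325.6, 83.3]
orientation: [2.142, 2.298, 0.0]
ft_force: [-0.7, 0.5, 0.4]
width: 57.9
grasp_force: 0.0
```

Call:
servo_tool:
  plan:
    - [[1, 0, 0, 0, 0, 0, 0], [1, 0, 0, 0, 0, 0, 0], [1, 0, 0, 0, 0, 0, 0]]

```text
t: 2.78
ee_pos: [575.7, -325.5, 83.2]
orientation: [2.141, 2.298, -0.0]
ft_force: [-2.1, -0.8, 5.4]
width: 55.5
grasp_force: 30.0
```

Call:
servo_tool:
  plan:
    - [[1, 0, 0, 0.4, 0, 0, 0], [1, 0, 0, 0.8, 0, 0, 0], [1, 0, 0, 0.9, 0, 0, 0], [1, 0, 0, 0.9, 0, 0, 0], [1, 0, 0.4, 0, 0, 0, 0]]

```text
t: 3.2
ee_pos: [579.1, -312.7, 211.2]
orientation: [2.134, 2.287, 0.004]
ft_force: [1.4, -0.2, 0.2]
width: 55.9
grasp_force: 30.0
```

Call:
servo_tool:
  plan:
    - [[1, -0.1, 0.9, 0, 0, 0, 0.24], [1, -0.1, 0.9, 0, 0, 0, 0.24], [1, -0.1, 0.9, 0, 0, 0, 0.24], [1, -0.1, 0.9, 0, 0, 0, 0.24], [1, -0.1, 0.9, 0, 0, 0, 0.24]]

```text
t: 3.62
ee_pos: [555.0, -127.4, 203.2]
orientation: [2.017, 2.408, 0.001]
ft_force: [0.6, -0.4, -0.6]
width: 55.5
grasp_force: 30.0
```

Call:
servo_tool:
  plan:
    - [[1, -0.1, 0.9, 0, 0, 0, 0.24], [1, -0.1, 0.9, 0, 0, 0, 0.24], [1, -0.1, 0.9, 0, 0, 0, 0.24], [1, -0.1, 0.9, 0, 0, 0, 0.24], [1, -0.1, 0.9, 0, 0, 0, 0.24]]

```text
t: 4.03
ee_pos: [534.9, 52.7, 203.2]
orientation: [1.888, 2.511, 0.001]
ft_force: [0.6, 1.1, -0.8]
width: 55.8
grasp_force: 30.0
```

Call:
servo_tool:
  plan:
    - [[1, -0.1, 0.9, 0, 0, 0, 0.24], [1, -0.1, 0.9, 0, 0, 0, 0.24], [1, -0.1, 0.9, 0, 0, 0, 0.24], [1, -0.1, 0.9, 0, 0, 0, 0.24], [1, -0.1, 0.9, 0, 0, 0, 0.24]]

```text
t: 4.45
ee_pos: [514.8, 232.7, 203.2]
orientation: [1.754, 2.607, 0.001]
ft_force: [0.6, 0.0, -0.8]
width: 55.8
grasp_force: 30.0
```

Call:
servo_tool:
  plan:
    - [[1, -0.1, 0.9, 0, 0, 0, 0.24], [1, -0.1, 0.9, 0, 0, 0, 0.24], [1, -0.1, 0.8, 0, 0, 0, 0.24], [1, -0.1, 0.4, 0, 0, 0, 0.24], [1, 0, 0, 0, 0, 0, 0]]

```text
t: 4.87
ee_pos: [498.5, 354.3, 203.1]
orientation: [-1.639, -2.68, -0.003]
ft_force: [-0.1, -0.4, -0.6]
width: 55.8
grasp_force: 30.0
```

Run:
```python
from h import *
im,C=look("wrist","w_obl.png"); go(494,386.5,103,28.2)
```

```text
units [-0.118  0.855 -2.498] turn 0.234 | pos [498.7 352.3 202.9] th 27.0 q6 0.12
```

View pics/w_obl.png

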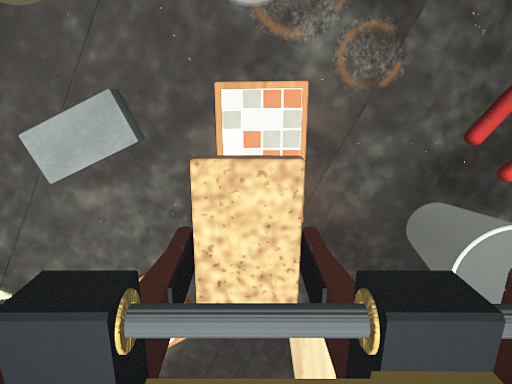

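The wrist view shows the held cork with its far edge at (190..304,158), and the sample's far edge at (215..308,82). I'll refine both from these.

Run:
```python
from h import *
o=readout.get_obs(); C=cam("wrist",o)
s=toplane(C,[(215.5,82),(308.5,82)],12)[:,:2]; k=toplane(C,[(190,158),(304.5,158)],132)[:,:2]
for n,p,L in(("sample",s,122),("cork",k,100)):
    e=p[1]-p[0]; w=np.linalg.norm(e); e/=w; a=np.degrees(np.arctan2(e[1],e[0])); c=p.mean(0)
    nrm=np.array([-e[1],e[0]])
    if nrm@(o["ee_pos"][:2]-c)<0:nrm=-nrm
    print(n,w.round(1),a.round(1),(c+nrm*L/2).round(1),c.round(1))
```

```text
sample 74.1 27.1 [497.2 384.5] [469.4 438.8]
cork 54.6 27.1 [499.8 353.2] [477.1 397.7]
```

Call:
servo_tool:
  plan:
    - [[1, -0.08, 0.82, 0, 0, 0, 0.12], [1, 0, 0, -0.8, 0, 0, 0], [1, 0, 0, -0.8, 0, 0, 0], [1, 0, 0, -0.6, 0, 0, 0], [1, 0, 0, -0.28, 0, 0, 0]]

```text
t: 5.33
ee_pos: [495.0, 381.1, 100.9]
orientation: [-1.631, -2.682, 0.008]
ft_force: [-12.2, -7.7, 38.8]
width: 55.6
grasp_force: 30.0
```

Call:
servo_tool:
  plan:
    - [[1, 0, 0, 0, 0, 0, 0], [1, 0, 0, 0, 0, 0, 0], [-1, 0, 0, 0, 0, 0, 0], [-1, 0, 0, 0, 0, 0, 0], [-1, 0, 0, 0, 0, 0, 0]]

```text
t: 5.75
ee_pos: [496.9, 383.5, 104.5]
orientation: [1.631, 2.684, 0.002]
ft_force: [-0.2, -0.2, 0.4]
width: 72.1
grasp_force: 0.0
```

Call:
servo_tool:
  plan:
    - [[-1, 0, 0, 0, 0, 0, 0], [-1, 0, 0, 0, 0, 0, 0], [-1, 0, 0, 0, 0, 0, 0], [-1, 0, 0, 0.5, 0, 0, 0], [-1, 0, 0, 1, 0, 0, 0]]

```text
t: 6.17
ee_pos: [494.1, 381.7, 159.8]
orientation: [-1.629, -2.682, 0.013]
ft_force: [0.4, -0.0, -0.3]
width: 88.0
grasp_force: 0.0
```

Call:
servo_tool:
  plan:
    - [[-1, 0.8, -0.6, 0.8, 0, 0, 0], [-1, 0.8, -0.6, 0, 0, 0, 0], [-1, 0.8, -0.6, 0, 0, 0, 0], [-1, 0.8, -0.6, 0, 0, 0, 0], [-1, 0, 0, 0, 0, 0, 0]]

```text
t: 6.58
ee_pos: [623.7, 288.0, 190.4]
orientation: [1.634, 2.679, 0.004]
ft_force: [-1.3, 1.5, -0.1]
width: 87.7
grasp_force: 0.0
```

Run:
```python
from h import *
im,C=look("wrist","w_2.png"); go(653,226,83,35.6)
```

```text
units [ 0.798 -1.589 -2.669] turn 1.676 | pos [621.1 289.6 189.8] th 27.2 q6 -0.06
```

View pics/w_2.png

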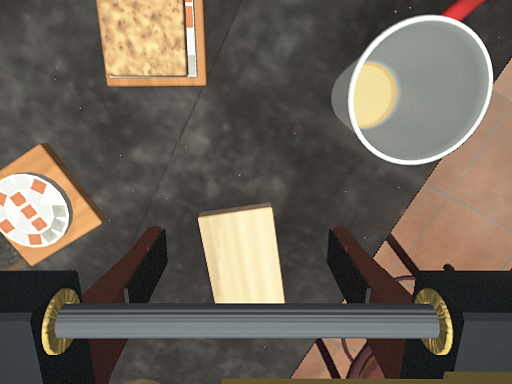

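The wrist view shows the cork on the sample at (145,38), with its near edge around y=77 against the base edge at y=86. The board is at (243,255), and the cup at (410,90) is clear of it. I'll measure the cork's offset.

Run:
```python
from h import *
o=readout.get_obs(); C=cam("wrist",o)
im=cv2.imread("pics/w_2.png"); cv2.imwrite("pics/w_2c.png",cv2.resize(im[0:110,70:230],None,fx=4,fy=4))
top,Ct=look("top","t_2.png")
cv2.imwrite("pics/t_2c.png",cv2.resize(top[165:245,125:215],None,fx=6,fy=6)[:,:,::-1])
for z,p in((0,(621,290)),):
  pass
hsv=cv2.cvtColor(im,cv2.COLOR_BGR2HSV); g=hsv[:,:,2]
m=((g>100)*255).astype(np.uint8); m[:200]=0; m[305:]=0; m[:,:180]=0; m[:,300:]=0
```

```text
(no output)
```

View pics/t_2c.png

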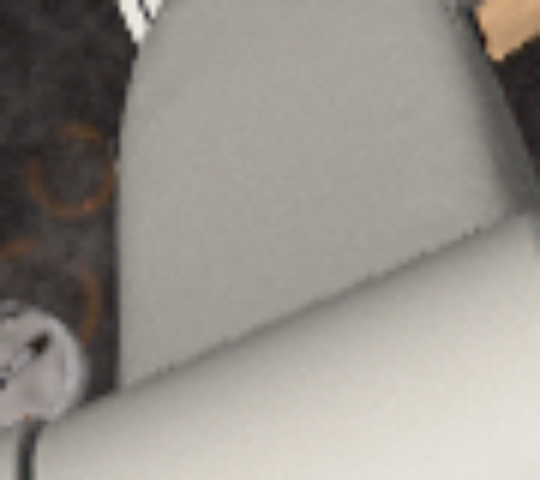

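View pics/w_2c.png

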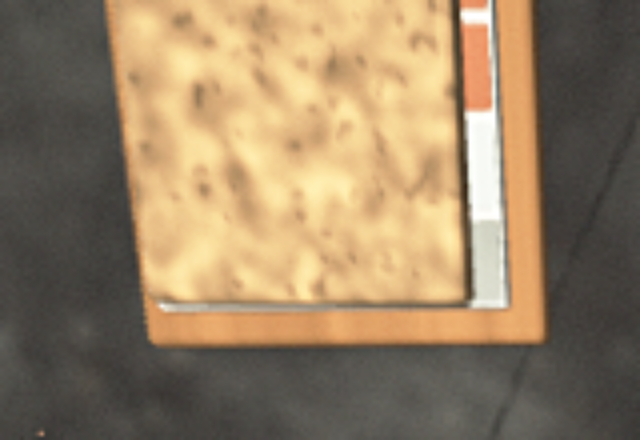

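The arm hides the sample in the top view. The wrist crop gives base corners at (107.5,86) and (206.3,85.5), and cork top corners at (107.5,75) and (186.3,75).

Run:
```python
from h import *
o=readout.get_obs(); C=cam("wrist",o)
for n,p,z,L in(("base",[(107.5,85.7),(206.3,85.5)],12,122),("cork",[(107.5,75.2),(186.5,75.2)],32,100)):
    q=toplane(C,p,z)[:,:2]; e=q[1]-q[0]; w=np.linalg.norm(e); e/=w; n2=np.array([-e[1],e[0]])
    c=q.mean(0); print(n,w.round(1),np.degrees(np.arctan2(e[1],e[0])).round(1),(c+n2*L/2).round(1),e.round(2))
```

```text
base 75.0 27.5 [491.4 391.3] [0.89 0.46]
cork 54.8 27.5 [492.8 386.5] [0.89 0.46]
```

Call:
servo_tool:
  plan:
    - [[-1, 0.4, -0.8, 0, 0, 0, 0.84], [-1, 0.4, -0.79, 0, 0, 0, 0.84], [-1, 0, 0, -0.7, 0, 0, 0], [-1, 0, 0, -0.7, 0, 0, 0], [-1, 0, 0, -0.6, 0, 0, 0]]

```text
t: 7.1
ee_pos: [649.2, 228.8, 108.4]
orientation: [-1.429, -2.797, 0.001]
ft_force: [0.0, -0.5, -1.1]
width: 87.7
grasp_force: 0.0
```

Call:
servo_tool:
  plan:
    - [[-1, 0, 0, -0.4, 0, 0, 0], [-1, 0, 0, -0.25, 0, 0, 0], [-1, 0, 0, 0, 0, 0, 0], [-1, 0, 0, 0, 0, 0, 0]]

```text
t: 7.43
ee_pos: [650.2, 229.2, 83.6]
orientation: [-1.428, -2.798, -0.0]
ft_force: [-0.1, 0.1, 0.5]
width: 87.6
grasp_force: 0.0
```

Run:
```python
from h import *
go(653,226,83,35.6)
```

```text
units [ 0.07  -0.08  -0.015] turn -0.064 | pos [650.2 229.2  83.6] th 35.9 q6 -0.31
```

Call:
servo_tool:
  plan:
    - [[-1, 0.07, -0.08, 0, 0, 0, -0.05], [1, 0, 0, 0, 0, 0, 0], [1, 0, 0, 0, 0, 0, 0], [1, 0, 0, 0, 0, 0, 0], [1, 0, 0, 0, 0, 0, 0]]

```text
t: 7.85
ee_pos: [653.4, 225.2, 84.0]
orientation: [1.436, 2.794, 0.001]
ft_force: [-0.2, -0.3, -0.2]
width: 64.5
grasp_force: 0.3
```

Call:
servo_tool:
  plan:
    - [[1, 0, 0, 0, 0, 0, 0], [1, 0, 0, 0, 0, 0, 0], [1, 0, 0, 0, 0, 0, 0]]

```text
t: 8.1
ee_pos: [653.5, 225.2, 84.0]
orientation: [1.436, 2.794, 0.001]
ft_force: [-1.0, 0.5, 4.2]
width: 63.6
grasp_force: 30.0
```

Call:
servo_tool:
  plan:
    - [[1, 0, 0, 0.4, 0, 0, 0], [1, 0, 0, 0.8, 0, 0, 0], [1, 0, 0, 0.8, 0, 0, 0], [1, -0.4, 0.4, 0.8, 0, 0, -0.2], [1, -0.7, 0.7, 0.2, 0, 0, -0.3]]

```text
t: 8.52
ee_pos: [613.3, 268.4, 210.0]
orientation: [1.5, 2.753, 0.011]
ft_force: [1.4, 1.3, -0.7]
width: 63.7
grasp_force: 30.0
```

Call:
servo_tool:
  plan:
    - [[1, -0.7, 0.7, 0, 0, 0, -0.3], [1, -0.7, 0.7, 0, 0, 0, -0.3], [1, -0.6, 0.7, 0, 0, 0, -0.3], [1, -0.4, 0.4, 0, 0, 0, -0.2], [1, 0, 0, 0, 0, 0, 0]]

```text
t: 8.93
ee_pos: [509.9, 372.0, 204.4]
orientation: [-1.622, -2.689, 0.0]
ft_force: [0.7, -0.6, -1.4]
width: 63.8
grasp_force: 30.0
```

Run:
```python
from h import *
go(495,388,115.5,27.6); im,C=look("wrist","w_3.png")
```

```text
units [-0.373  0.399 -2.222] turn -0.039 | pos [509.9 372.  204.4] th 27.8 q6 0.13
```

View pics/w_3.png

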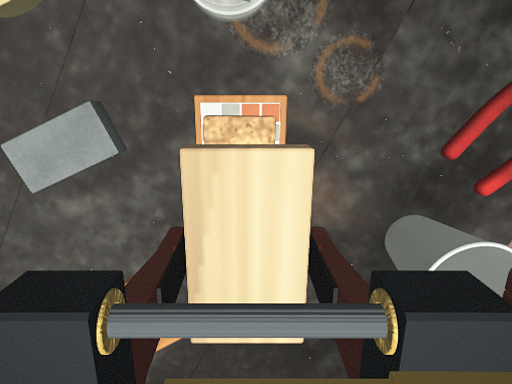

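The wrist view shows the held board's far edge at (180..314,149), the cork's at (203..275,115) and the base's at (195..287,96).

```bash
cat >> h.py <<'E'
def edge(C,l,r,z,L):   # centre from the far edge (image top)
    q=toplane(C,[l,r],z)[:,:2]; e=q[1]-q[0]; w=np.linalg.norm(e); e/=w
    c=q.mean(0)+np.array([e[1],-e[0]])*L/2; print(w.round(1),np.degrees(np.arctan2(e[1],e[0])).round(1),c.round(1)); return c
E
python3 - <<'E'
from h import *
C=cam("wrist",readout.get_obs())
b=edge(C,(194.5,96),(287,96),12,122);k=edge(C,(203,115),(275.5,115),32,100);d=edge(C,(180,149),(314.5,149),135,110)
print((b-d)/40)
E
```

```text
75.0 27.9 [499.5 385.5]
55.4 27.9 [500.2 382.3]
63.0 27.9 [512.9 371.1]
[-0.33414864  0.35821656]
```

Call:
servo_tool:
  plan:
    - [[1, -0.34, 0.37, 0, 0, 0, 0], [1, 0, 0, -0.6, 0, 0, 0], [1, 0, 0, -0.6, 0, 0, 0], [1, 0, 0, -0.4, 0, 0, 0], [1, 0, 0, -0.25, 0, 0, 0]]

```text
t: 9.4
ee_pos: [499.9, 382.5, 128.0]
orientation: [-1.628, -2.686, 0.003]
ft_force: [-0.8, -0.6, -0.3]
width: 63.9
grasp_force: 30.0
```

Call:
servo_tool:
  plan:
    - [[1, 0, 0, -0.15, 0, 0, 0], [1, 0, 0, -0.1, 0, 0, 0], [1, 0, 0, -0.05, 0, 0, 0], [1, 0, 0, 0, 0, 0, 0], [1, 0, 0, 0, 0, 0, 0]]

```text
t: 9.82
ee_pos: [500.2, 384.1, 118.3]
orientation: [1.627, 2.687, 0.002]
ft_force: [-0.1, 0.3, -0.9]
width: 63.5
grasp_force: 30.0
```

Call:
servo_tool:
  plan:
    - [[1, -0.09, 0.07, 0, 0, 0, 0], [1, 0, 0, -0.04, 0, 0, 0], [1, 0, 0, 0, 0, 0, 0], [1, 0, 0, 0, 0, 0, 0]]

```text
t: 10.15
ee_pos: [495.9, 386.9, 116.1]
orientation: [1.627, 2.688, 0.0]
ft_force: [1.7, 0.1, -0.7]
width: 63.9
grasp_force: 30.0
```

Call:
servo_tool:
  plan:
    - [[-1, 0, 0, 0, 0, 0, 0], [-1, 0, 0, 0, 0, 0, 0], [-1, 0, 0, 0, 0, 0, 0], [-1, 0, 0, 0, 0, 0, 0], [-1, 0, 0, 0, 0, 0, 0]]

```text
t: 10.57
ee_pos: [496.1, 386.7, 115.9]
orientation: [1.627, 2.687, 0.0]
ft_force: [0.5, -0.0, 0.2]
width: 87.4
grasp_force: 0.0
```

Call:
servo_tool:
  plan:
    - [[-1, 0, 0, 0.4, 0, 0, 0], [-1, 0, 0, 0.9, 0, 0, 0], [-1, 0, 0, 0.9, 0, 0, 0], [-1, -0.7, -0.3, 0, 0, 0, -1], [-1, -0.7, -0.3, 0, 0, 0, -1]]

```text
t: 10.98
ee_pos: [441.6, 363.7, 206.5]
orientation: [1.86, 2.53, 0.01]
ft_force: [-0.4, 0.2, -0.6]
width: 87.9
grasp_force: 0.0
```

Call:
servo_tool:
  plan:
    - [[-1, -0.7, -0.3, 0, 0, 0, -1], [-1, -0.7, -0.3, 0, 0, 0, -1], [-1, -0.7, -0.1, 0, 0, 0, -1], [-1, 0, 0, 0, 0, 0, -1], [-1, 0, 0, 0, 0, 0, -1]]

```text
t: 11.4
ee_pos: [354.5, 334.2, 204.1]
orientation: [-2.363, -2.07, 0.001]
ft_force: [0.2, 0.4, -0.3]
width: 87.8
grasp_force: 0.0
```

Call:
servo_tool:
  plan:
    - [[-1, 0, 0, 0, 0, 0, -1], [-1, 0, 0, 0, 0, 0, -1], [-1, 0, 0, 0, 0, 0, -1], [-1, 0, 0, 0, 0, 0, -1], [-1, 0, 0, 0, 0, 0, -1]]

```text
t: 11.82
ee_pos: [356.1, 334.8, 204.1]
orientation: [-2.756, -1.508, -0.001]
ft_force: [-0.4, 0.8, 0.0]
width: 88.1
grasp_force: 0.0
```

Call:
servo_tool:
  plan:
    - [[-1, 0, 0, 0, 0, 0, -1], [-1, 0, 0, 0, 0, 0, 0], [-1, 0, 0, 0, 0, 0, 0]]

```text
t: 12.07
ee_pos: [356.1, 334.7, 204.0]
orientation: [-2.814, -1.396, -0.0]
ft_force: [0.2, -0.1, 0.4]
width: 87.6
grasp_force: 0.0
```

Run:
```python
from h import *
go(354.7,334.6,83,-37.6); im,C=look("wrist","w_4.png")
```

```text
units [-0.035 -0.004 -3.025] turn -0.071 | pos [356.1 334.7 204. ] th -37.2 q6 1.38
```

View pics/w_4.png

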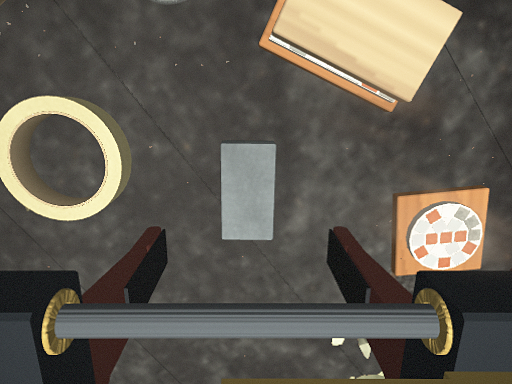

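The wrist view shows the stone upright at (248,192) with a clear space around it. The board sits on the sample at (365,45).

Run:
```python
from h import *
C=cam("wrist",readout.get_obs())
print(toplane(C,[(221,143.5),(276,143.5),(273,239),(221,239)],21).mean(0)); edge(C,(221,143.5),(276,143.5),21,88)
```

```text
[357.17077514 334.98911634  21.        ]
44.8 -37.2 [356.6 333.2]
```

Call:
servo_tool:
  plan:
    - [[-1, 0, 0, -0.8, 0, 0, 0], [-1, 0, 0, -0.8, 0, 0, 0], [-1, 0, 0, -0.7, 0, 0, 0], [-1, 0, 0, -0.4, 0, 0, 0], [-1, 0, 0, -0.28, 0, 0, 0]]

```text
t: 12.53
ee_pos: [355.4, 334.2, 82.8]
orientation: [2.814, 1.395, -0.004]
ft_force: [0.3, 0.1, 0.1]
width: 87.7
grasp_force: 0.0
```

Call:
servo_tool:
  plan:
    - [[-1, 0, 0, 0, 0, 0, 0], [1, 0, 0, 0, 0, 0, 0], [1, 0, 0, 0, 0, 0, 0], [1, 0, 0, 0, 0, 0, 0], [1, 0, 0, 0, 0, 0, 0]]

```text
t: 12.95
ee_pos: [356.6, 335.2, 85.8]
orientation: [-2.816, -1.392, -0.003]
ft_force: [0.6, 0.7, -0.1]
width: 64.7
grasp_force: 0.0
```

Call:
servo_tool:
  plan:
    - [[1, 0, 0, 0, 0, 0, 0], [1, 0, 0, 0, 0, 0, 0], [1, 0, 0, 0, 0, 0, 0], [1, 0, 0, 0, 0, 0, 0]]

```text
t: 13.28
ee_pos: [356.3, 334.9, 85.1]
orientation: [-2.816, -1.392, -0.001]
ft_force: [-0.2, -1.0, 5.9]
width: 46.1
grasp_force: 30.0
```

Run:
```python
from h import *
C=cam("scene"); print(toplane(C,[(495,117),(500,365),(257,314)],10).round(0)); print(readout.get_obs()["width"])
im=cv2.imread("pics/scene0.png"); t=cv2.imread("pics/top0.png")
a=cv2.resize(im[:150,340:],(516,450)); b=cv2.resize(t[130:384,420:],None,fx=1.77,fy=1.77); b=cv2.resize(b,(163,450))
c=cv2.resize(im[340:,440:],(118,450//5*1)); 
out=np.hstack([a,b]); out=np.vstack([out,np.zeros((100,out.shape[1],3),np.uint8)]); out[455:545,:118]=c
cv2.imwrite("pics/alt.png",out)
```

```text
[[  10. -686.   10.]
 [-158.  188.   10.]
 [ 357.  329.   10.]]
46.10374834967907
```

View pics/alt.png

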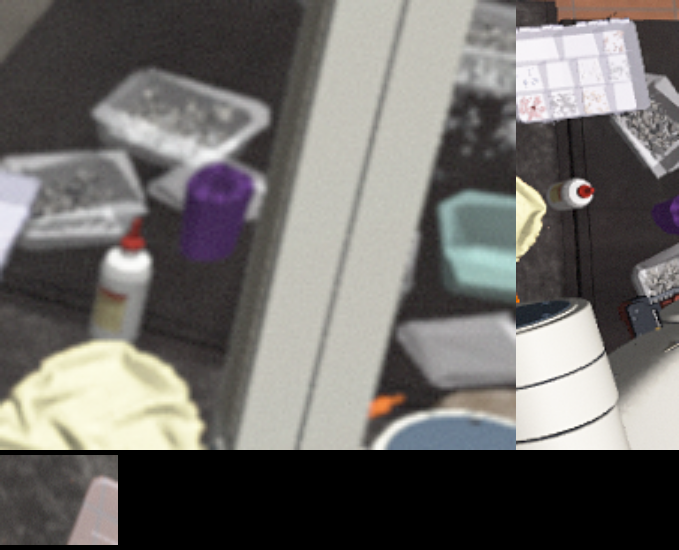

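There is no other block in these crops; the grey sheet is a container lid. The held block is therefore the stone, a little narrower than listed. Placing it.

Call:
servo_tool:
  plan:
    - [[1, 0, 0, 0.4, 0, 0, 0], [1, 0, 0, 0.8, 0, 0, 0], [1, 0, 0, 0.9, 0, 0, 1], [1, 0, 0, 0.9, 0, 0, 1], [1, 0, 0, 0, 0, 0, 1]]

```text
t: 13.7
ee_pos: [358.1, 336.6, 210.2]
orientation: [-2.605, -1.753, -0.014]
ft_force: [1.1, 1.1, -2.4]
width: 45.7
grasp_force: 30.0
```

Call:
servo_tool:
  plan:
    - [[1, 0.4, 0.15, 0, 0, 0, 1], [1, 0.4, 0.15, 0, 0, 0, 1], [1, 0.4, 0.15, 0, 0, 0, 1], [1, 0.4, 0.15, 0, 0, 0, 1], [1, 0.4, 0.15, 0, 0, 0, 1]]

```text
t: 14.12
ee_pos: [436.4, 364.7, 204.3]
orientation: [-2.165, -2.276, 0.002]
ft_force: [-0.5, -0.4, -1.6]
width: 45.6
grasp_force: 30.0
```

Call:
servo_tool:
  plan:
    - [[1, 0.4, 0.15, 0, 0, 0, 1], [1, 0.4, 0.15, 0, 0, 0, 1], [1, 0.3, 0.1, 0, 0, 0, 1], [1, 0, 0, 0, 0, 0, 1], [1, 0, 0, 0, 0, 0, 1]]

```text
t: 14.53
ee_pos: [480.4, 380.6, 203.9]
orientation: [-1.622, -2.69, 0.002]
ft_force: [0.3, -1.2, -2.3]
width: 45.4
grasp_force: 30.0
```

Run:
```python
from h import *
go(495.5,387,132.5,27.6); im,C=look("wrist","w_5.png")
```

```text
units [ 0.378  0.16  -1.786] turn -0.047 | pos [480.4 380.6 203.9] th 27.8 q6 0.16
```

View pics/w_5.png

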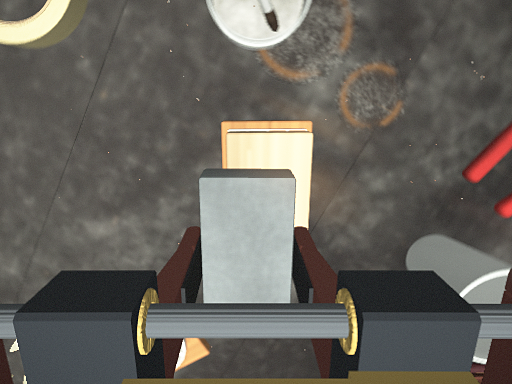

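The wrist view shows the board's top far edge at (226..312,132), the base's at (221..312,122) and the held stone's at (200..295,178).

Run:
```python
from h import *
C=cam("wrist",readout.get_obs())
b=edge(C,(221,122),(312.5,122),12,122);d=edge(C,(226,132.5),(312.5,132.5),47,110);s=edge(C,(200,178),(295.5,178),140,88)
print((b-s)/40,(d-s)/40)
```

```text
75.6 28.2 [496.1 386.9]
62.9 28.2 [495.6 387.6]
44.2 28.2 [482.2 379.5]
[0.34891623 0.18543392] [0.33713861 0.20270911]
```

Call:
servo_tool:
  plan:
    - [[1, 0.2, 0.1, 0, 0, 0, 0], [1, 0.15, 0.09, -0.3, 0, 0, 0], [1, 0, 0, -0.5, 0, 0, 0], [1, 0, 0, -0.4, 0, 0, 0], [1, 0, 0, -0.25, 0, 0, 0]]

```text
t: 15.0
ee_pos: [493.8, 388.1, 144.8]
orientation: [-1.63, -2.685, 0.003]
ft_force: [0.6, -0.7, -2.1]
width: 46.0
grasp_force: 30.0
```

Call:
servo_tool:
  plan:
    - [[1, 0, 0, -0.15, 0, 0, 0], [1, 0, 0, -0.1, 0, 0, 0], [1, 0, 0, 0, 0, 0, 0], [1, 0, 0, 0, 0, 0, 0]]

```text
t: 15.33
ee_pos: [494.3, 388.6, 137.1]
orientation: [1.628, 2.687, 0.001]
ft_force: [-0.2, -0.0, -2.0]
width: 45.8
grasp_force: 30.0
```

Call:
servo_tool:
  plan:
    - [[1, 0, 0, -0.06, 0, 0, 0], [1, 0, 0, -0.05, 0, 0, 0], [1, 0, 0, 0, 0, 0, 0], [1, 0, 0, 0, 0, 0, 0]]

```text
t: 15.67
ee_pos: [494.1, 388.4, 132.5]
orientation: [1.627, 2.687, 0.0]
ft_force: [0.3, -0.3, -1.7]
width: 45.9
grasp_force: 30.0
```

Call:
servo_tool:
  plan:
    - [[-1, 0, 0, 0, 0, 0, 0], [-1, 0, 0, 0, 0, 0, 0], [-1, 0, 0, 0, 0, 0, 0], [-1, 0, 0, 0, 0, 0, 0], [-1, 0, 0, 0, 0, 0, 0]]

```text
t: 16.08
ee_pos: [494.2, 388.4, 132.5]
orientation: [1.627, 2.687, 0.001]
ft_force: [0.3, -0.2, 0.1]
width: 75.9
grasp_force: 0.0
```

Call:
servo_tool:
  plan:
    - [[-1, 0, 0, 0.4, 0, 0, 0], [-1, 0, 0, 0.8, 0, 0, 0], [-1, 0, 0, 0.6, 0, 0, 0], [-1, 0.35, -0.9, 0, 0, 0, 0.6], [-1, 0.35, -0.9, 0, 0, 0, 0.6]]

```text
t: 16.5
ee_pos: [522.7, 317.6, 206.5]
orientation: [1.475, 2.771, 0.006]
ft_force: [-0.5, -0.0, 0.1]
width: 87.4
grasp_force: 0.0
```

Call:
servo_tool:
  plan:
    - [[-1, 0.35, -0.9, 0, 0, 0, 0.6], [-1, 0.35, -0.9, 0, 0, 0, 0.6], [-1, 0.35, -0.9, 0, 0, 0, 0.6], [-1, 0.35, -0.9, 0, 0, 0, 0.6], [-1, 0.35, -0.9, 0, 0, 0, 0.6]]

```text
t: 16.92
ee_pos: [592.5, 134.6, 204.5]
orientation: [1.106, 2.94, 0.0]
ft_force: [0.7, 1.7, 0.5]
width: 87.7
grasp_force: 0.0
```

Call:
servo_tool:
  plan:
    - [[-1, 0.35, -0.9, 0, 0, 0, 0.6], [-1, 0.35, -0.9, 0, 0, 0, 0.6], [-1, 0.35, -0.9, 0, 0, 0, 0.6], [-1, 0, 0, 0, 0, 0, 0], [-1, 0, 0, 0, 0, 0, 0]]

```text
t: 17.33
ee_pos: [634.5, 26.3, 204.3]
orientation: [0.882, 3.015, 0.0]
ft_force: [-0.9, -0.4, -0.9]
width: 87.6
grasp_force: 0.0
```

Run:
```python
from h import *
go(634.7,30.1,83.5,58); im,C=look("wrist","w_6.png")
hsv=cv2.cvtColor(im,cv2.COLOR_RGB2HSV); m=cv2.inRange(hsv,(5,30,140),(28,190,255))
for c in cv2.findContours(m,cv2.RETR_EXTERNAL,cv2.CHAIN_APPROX_NONE)[0]:
    if cv2.contourArea(c)>800: print(cv2.boundingRect(c),rect(C,c,15))
top=vision.get_image("top"); cv2.imwrite("pics/t_6.png",cv2.resize(top[165:245,125:245],None,fx=5,fy=5)[:,:,::-1])
```

```text
units [ 0.004  0.095 -3.02 ] turn 0.124 | pos [634.5  26.3 204.3] th 57.4 q6 -0.98
(138, 338, 155, 46) (769.6, -98.2, 56.1, 160.2, -32.6)
(395, 181, 117, 93) (772.9, 160.6, 86.2, 102.4, -19.9)
(214, 153, 73, 70) (635.0, 31.0, 62.0, 62.8, -32.6)
(138, 72, 39, 40) (527.6, 11.5, 29.7, 30.6, -32.5)
```

View pics/t_6.png

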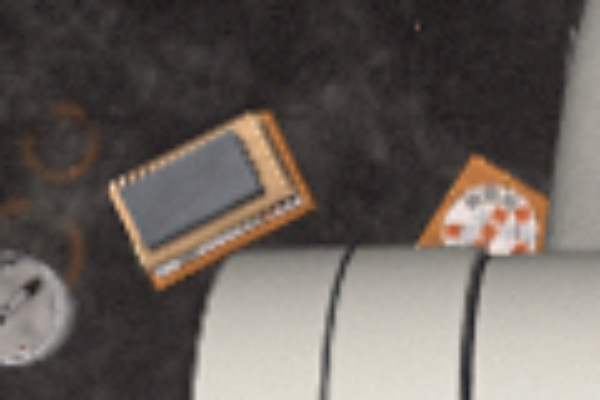

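The top crop shows the stone squarely on the board, with corners near (118,185), (237,130), (263,188) and (150,248) in the crop. The wrist mask puts the disc at (635,31). Picking the disc.

Call:
servo_tool:
  plan:
    - [[-1, 0.01, 0.11, -0.6, 0, 0, 0], [-1, 0, 0, -0.8, 0, 0, 0], [-1, 0, 0, -0.7, 0, 0, 0], [-1, 0, 0, -0.5, 0, 0, 0], [-1, 0, 0, -0.3, 0, 0, 0]]

```text
t: 17.85
ee_pos: [632.6, 34.6, 85.8]
orientation: [-0.872, -3.014, 0.002]
ft_force: [-1.0, -1.3, 0.2]
width: 87.9
grasp_force: 0.0
```

Call:
servo_tool:
  plan:
    - [[-1, 0, 0, -0.1, 0, 0, 0], [-1, 0, 0, 0, 0, 0, 0], [1, 0, 0, 0, 0, 0, 0], [1, 0, 0, 0, 0, 0, 0], [1, 0, 0, 0, 0, 0, 0]]

```text
t: 18.27
ee_pos: [635.3, 32.9, 85.8]
orientation: [0.875, 3.015, 0.001]
ft_force: [0.1, -0.7, -0.3]
width: 71.0
grasp_force: 0.0
```

Call:
servo_tool:
  plan:
    - [[1, 0, 0, 0, 0, 0, 0], [1, 0, 0, 0, 0, 0, 0], [1, 0, 0, 0, 0, 0, 0], [1, 0, 0, 0, 0, 0, 0], [1, 0, 0, 0, 0, 0, 0]]

```text
t: 18.68
ee_pos: [635.0, 32.7, 85.4]
orientation: [0.876, 3.016, 0.001]
ft_force: [-1.3, -0.0, 6.6]
width: 63.6
grasp_force: 30.0
```

Run:
```python
from h import *
C=cam("top"); f=lambda P:np.array(P)/5+[124.6,164.6]
print(toplane(C,f([(118,185),(237,130),(263,188),(150,248)]),68).mean(0).round(1),toplane(C,f([(110,185),(248,117),(300,195),(158,265)]),47).mean(0).round(1)); go(470,196,103,58)
```

```text
[492.9 385.7  68. ] [494.5 383.5  47. ]
units [-4.125  4.083  0.44 ] turn 0.08 | pos [635.   32.7  85.4] th 57.6 q6 -0.97
```

Call:
servo_tool:
  plan:
    - [[1, 0, 0, 0.4, 0, 0, 0], [1, 0, 0, 0.8, 0, 0, 0], [1, 0, 0, 0.9, 0, 0, 0], [1, 0, 0, 0.9, 0, 0, 0], [1, -0.6, 0.6, 0, 0, 0, 0]]

```text
t: 19.1
ee_pos: [617.3, 54.6, 212.1]
orientation: [0.877, 3.001, 0.007]
ft_force: [1.2, 0.9, 0.5]
width: 63.2
grasp_force: 30.0
```

Call:
servo_tool:
  plan:
    - [[1, -0.7, 0.7, 0, 0, 0, 0], [1, -0.7, 0.7, 0, 0, 0, 0], [1, -0.7, 0.7, 0, 0, 0, 0], [1, -0.5, 0.5, 0, 0, 0, 0], [1, -0.2, 0.2, 0, 0, 0, 0]]

```text
t: 19.52
ee_pos: [495.5, 170.4, 204.3]
orientation: [-0.873, -3.016, 0.001]
ft_force: [-0.4, -0.1, -0.5]
width: 63.2
grasp_force: 30.0
```

Call:
servo_tool:
  plan:
    - [[1, 0, 0, 0, 0, 0, 0], [1, 0, 0, 0, 0, 0, 0]]

```text
t: 19.68
ee_pos: [499.1, 168.8, 204.7]
orientation: [0.874, 3.016, 0.001]
ft_force: [0.7, -0.8, 1.1]
width: 63.0
grasp_force: 30.0
```

Run:
```python
from h import *
go(470.5,195.7,105.8,58); im,C=look("wrist","w_7.png")
```

```text
units [-0.715  0.672 -2.472] turn 0.063 | pos [499.1 168.8 204.7] th 57.7 q6 -0.7
```

View pics/w_7.png

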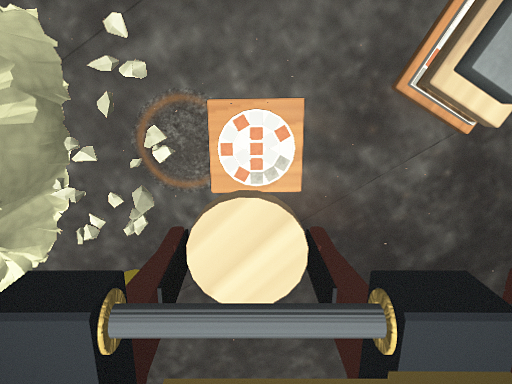

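The wrist view shows the round tiles centred near (257,147.5), with the held disc spanning x 186..308 and its top edge at y≈197.

Run:
```python
from h import *
C=cam("wrist",readout.get_obs())
s=toplane(C,[(257,147.5)],20)[0]; b=toplane(C,[(207.5,98.5),(304,98.5),(302,192),(211.5,192)],12).mean(0)
e=toplane(C,[(186.5,252),(308,252),(247,197)],134); m=(e[0]+e[1])/2; u=(m-e[2])/np.linalg.norm(m-e[2])
d=e[2]+32*u
print(s.round(1),b.round(1),d.round(1),m.round(1),((s-d)/40).round(3))
```

```text
[472.7 197.2  20. ] [473.2 196.4  12. ] [502.1 168.8 134. ] [500.2 170.  134. ] [-0.735  0.71  -2.85 ]
```

Call:
servo_tool:
  plan:
    - [[1, -0.4, 0.4, 0, 0, 0, 0], [1, -0.31, 0.29, 0, 0, 0, 0], [1, 0, 0, -0.6, 0, 0, 0], [1, 0, 0, -0.7, 0, 0, 0], [1, 0, 0, -0.5, 0, 0, 0]]

```text
t: 20.15
ee_pos: [471.3, 195.5, 131.1]
orientation: [0.878, 3.015, 0.001]
ft_force: [0.1, -0.5, -0.8]
width: 63.1
grasp_force: 30.0
```

Call:
servo_tool:
  plan:
    - [[1, 0, 0, -0.3, 0, 0, 0], [1, 0, 0, -0.2, 0, 0, 0], [1, 0, 0, -0.1, 0, 0, 0], [1, 0, 0, 0, 0, 0, 0], [1, 0, 0, 0, 0, 0, 0]]

```text
t: 20.57
ee_pos: [470.8, 196.3, 108.8]
orientation: [0.877, 3.016, 0.001]
ft_force: [-0.2, 0.5, 0.1]
width: 63.1
grasp_force: 30.0
```

Call:
servo_tool:
  plan:
    - [[1, 0, 0, -0.04, 0, 0, 0], [1, 0, 0, -0.035, 0, 0, 0], [1, 0, 0, 0, 0, 0, 0], [-1, 0, 0, 0, 0, 0, 0], [-1, 0, 0, 0, 0, 0, 0]]

```text
t: 20.98
ee_pos: [470.2, 196.5, 105.6]
orientation: [0.876, 3.017, 0.001]
ft_force: [0.2, 0.5, -0.4]
width: 73.0
grasp_force: 0.0
```

Call:
servo_tool:
  plan:
    - [[-1, 0, 0, 0, 0, 0, 0], [-1, 0, 0, 0, 0, 0, 0], [-1, 0, 0, 0, 0, 0, 0], [-1, 0, 0, 0.4, 0, 0, 0], [-1, 0, 0, 0.8, 0, 0, 0]]

```text
t: 21.4
ee_pos: [468.2, 195.6, 151.1]
orientation: [-0.875, -3.012, 0.006]
ft_force: [-0.0, 0.5, 0.1]
width: 87.5
grasp_force: 0.0
```

Call:
servo_tool:
  plan:
    - [[-1, 0, 0, 0.8, 0, 0, 0], [-1, 0.2, -0.5, 0.5, 0, 0, 0], [-1, 0.365, -0.88, 0, 0, 0, 0], [-1, 0.365, -0.88, 0, 0, 0, 0], [-1, 0.365, -0.88, 0, 0, 0, 0]]

```text
t: 21.82
ee_pos: [522.4, 69.7, 206.2]
orientation: [0.874, 3.016, 0.001]
ft_force: [1.5, 0.8, 0.9]
width: 87.9
grasp_force: 0.0
```

Call:
servo_tool:
  plan:
    - [[-1, 0.365, -0.88, 0, 0, 0, 0], [-1, 0.365, -0.88, 0, 0, 0, 0], [-1, 0.365, -0.88, 0, 0, 0, 0], [-1, 0.365, -0.88, 0, 0, 0, 0], [-1, 0.365, -0.88, 0, 0, 0, 0]]

```text
t: 22.23
ee_pos: [595.1, -107.2, 205.3]
orientation: [-0.877, -3.017, -0.0]
ft_force: [1.2, 0.2, 0.1]
width: 87.6
grasp_force: 0.0
```

Call:
servo_tool:
  plan:
    - [[-1, 0.365, -0.88, 0, 0, 0, 0], [-1, 0.18, -0.4, 0, 0, 0, 0], [-1, 0, 0, 0, 0, 0, 0], [-1, 0, 0, 0, 0, 0, 0]]

```text
t: 22.57
ee_pos: [616.3, -157.1, 204.9]
orientation: [-0.879, -3.015, -0.0]
ft_force: [0.4, -0.2, 0.0]
width: 88.0
grasp_force: 0.0
```

Run:
```python
from h import *
go(617.2,-156.6,85,58); im,C=look("wrist","w_8.png")
K,D,R,c=C
hsv=cv2.cvtColor(im,cv2.COLOR_RGB2HSV); m=cv2.inRange(hsv,(0,0,120),(180,45,255)); m[260:]=0
m=cv2.morphologyEx(m,cv2.MORPH_OPEN,np.ones((3,3)))
for k in cv2.findContours(m,cv2.RETR_EXTERNAL,cv2.CHAIN_APPROX_NONE)[0]:
    if cv2.contourArea(k)>800: print(cv2.boundingRect(k),rect(C,k,30))
t=vision.get_image("top"); Ct=cam("top"); g=cv2.cvtColor(t,cv2.COLOR_RGB2HSV)[:,:,2]
k=blob(g>110,(221,208)); print(cv2.boundingRect(k))
```

```text
units [ 0.022  0.012 -2.997] turn 0.1 | pos [ 616.3 -157.1  204.9] th 57.5 q6 -1.27
(217, 168, 63, 60) (619.4, -156.3, 50.9, 51.0, 12.4)
(0, 0, 512, 384)
```

View pics/w_8.png

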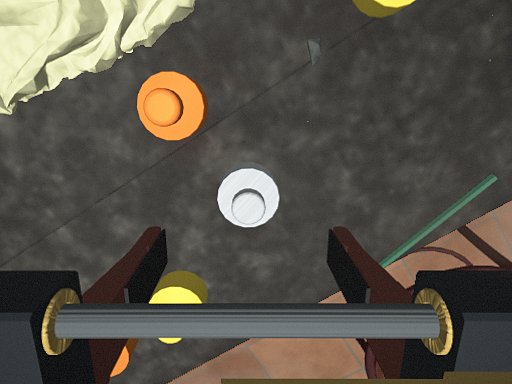

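The wrist view shows the weight at (248,198), centred between the fingers. The orange and yellow knobs are clear of the finger paths.

Call:
servo_tool:
  plan:
    - [[-1, 0.04, 0.015, -0.5, 0, 0, 0], [-1, 0, 0, -0.7, 0, 0, 0], [-1, 0, 0, -0.7, 0, 0, 0], [-1, 0, 0, -0.5, 0, 0, 0], [-1, 0, 0, -0.3, 0, 0, 0]]

```text
t: 23.08
ee_pos: [616.6, -153.7, 95.0]
orientation: [-0.872, -3.014, -0.0]
ft_force: [-0.8, 0.3, -0.2]
width: 87.3
grasp_force: 0.0
```

Call:
servo_tool:
  plan:
    - [[-1, 0, 0, -0.2, 0, 0, 0], [-1, 0, 0, -0.05, 0, 0, 0], [-1, 0, 0, 0, 0, 0, 0], [1, 0, 0, 0, 0, 0, 0], [1, 0, 0, 0, 0, 0, 0]]

```text
t: 23.5
ee_pos: [619.0, -156.0, 88.6]
orientation: [0.875, 3.015, 0.0]
ft_force: [0.2, -0.0, 0.1]
width: 77.8
grasp_force: 0.0
```

Call:
servo_tool:
  plan:
    - [[1, 0, 0, 0, 0, 0, 0], [1, 0, 0, 0, 0, 0, 0], [1, 0, 0, 0, 0, 0, 0], [1, 0, 0, 0, 0, 0, 0], [1, 0, 0, 0, 0, 0, 0]]

```text
t: 23.92
ee_pos: [618.2, -156.1, 87.7]
orientation: [0.876, 3.017, -0.001]
ft_force: [-1.9, -1.0, 3.2]
width: 50.9
grasp_force: 30.0
```

Call:
servo_tool:
  plan:
    - [[1, 0, 0, 0, 0, 0, 0], [1, 0, 0, 0, 0, 0, 0]]

```text
t: 24.08
ee_pos: [618.2, -156.1, 87.6]
orientation: [0.876, 3.017, -0.0]
ft_force: [-3.3, -2.5, 5.0]
width: 51.4
grasp_force: 30.0
```

Call:
servo_tool:
  plan:
    - [[1, 0, 0, 0.3, 0, 0, 0], [1, 0, 0, 0.7, 0, 0, 0], [1, 0, 0, 0.9, 0, 0, 0], [1, 0, 0, 0.7, 0, 0, 0], [1, -0.2, 0.5, 0.4, 0, 0, 0]]

```text
t: 24.5
ee_pos: [612.6, -138.2, 211.1]
orientation: [0.877, 3.01, -0.0]
ft_force: [2.0, 0.1, -4.4]
width: 51.0
grasp_force: 30.0
```

Call:
servo_tool:
  plan:
    - [[1, -0.36, 0.87, 0, 0, 0, 0], [1, -0.36, 0.87, 0, 0, 0, 0], [1, -0.36, 0.87, 0, 0, 0, 0], [1, -0.36, 0.87, 0, 0, 0, 0], [1, -0.36, 0.87, 0, 0, 0, 0]]

```text
t: 24.92
ee_pos: [536.7, 39.7, 207.3]
orientation: [-0.877, -3.016, -0.0]
ft_force: [0.7, 0.2, -4.4]
width: 51.1
grasp_force: 30.0
```

Call:
servo_tool:
  plan:
    - [[1, -0.36, 0.87, 0, 0, 0, 0], [1, -0.36, 0.87, 0, 0, 0, 0], [1, -0.36, 0.87, 0, 0, 0, 0], [1, -0.2, 0.4, 0, 0, 0, 0], [1, 0, 0, 0, 0, 0, 0]]

```text
t: 25.33
ee_pos: [484.7, 161.5, 207.2]
orientation: [-0.87, -3.017, 0.0]
ft_force: [0.3, -0.3, -4.6]
width: 50.9
grasp_force: 30.0
```

Call:
servo_tool:
  plan:
    - [[1, 0, 0, 0, 0, 0, 0], [1, 0, 0, 0, 0, 0, 0]]

```text
t: 25.5
ee_pos: [487.1, 158.3, 207.4]
orientation: [-0.876, -3.017, 0.0]
ft_force: [0.3, 0.2, -4.4]
width: 50.8
grasp_force: 30.0
```

Run:
```python
from h import *
go(471.3,196.5,123,58); im,C=look("wrist","w_9.png")
hsv=cv2.cvtColor(im,cv2.COLOR_RGB2HSV); z=readout.get_obs()["ee_pos"][2]-87.6
for n,m,h in(("disc",cv2.inRange(hsv,(5,30,170),(28,130,255)),35),("base",cv2.inRange(hsv,(5,131,100),(20,255,255)),12),("weight",cv2.inRange(hsv,(0,0,140),(180,30,255)),z+30)):
  m[300:]=0; m=cv2.morphologyEx(m,cv2.MORPH_OPEN,np.ones((3,3)))
  for k in cv2.findContours(m,cv2.RETR_EXTERNAL,cv2.CHAIN_APPROX_NONE)[0]:
    if cv2.contourArea(k)>600: print(n,cv2.boundingRect(k),rect(C,k,h))
```

```text
units [-0.395  0.956 -2.109] turn 0.074 | pos [487.1 158.3 207.4] th 57.6 q6 -0.71
disc (236, 116, 81, 79) (472.1, 196.7, 62.1, 63.5, -32.3)
disc (450, 3, 62, 128) (502.0, 353.9, 43.9, 89.2, 70.7)
base (226, 104, 96, 59) (458.3, 204.7, 47.8, 79.3, -30.8)
base (413, 0, 75, 139) (505.5, 369.2, 75.7, 80.8, 27.9)
weight (194, 218, 107, 82) (485.5, 160.9, 42.8, 51.1, -32.3)
```

Call:
servo_tool:
  plan:
    - [[1, -0.2, 0.48, 0, 0, 0, 0], [1, -0.19, 0.47, 0, 0, 0, 0], [1, 0, 0, -0.4, 0, 0, 0], [1, 0, 0, -0.5, 0, 0, 0], [1, 0, 0, -0.4, 0, 0, 0]]

```text
t: 25.97
ee_pos: [472.0, 195.7, 154.7]
orientation: [0.878, 3.016, 0.001]
ft_force: [0.7, -0.7, -4.9]
width: 51.4
grasp_force: 30.0
```

Call:
servo_tool:
  plan:
    - [[1, 0, 0, -0.3, 0, 0, 0], [1, 0, 0, -0.2, 0, 0, 0], [1, 0, 0, -0.1, 0, 0, 0], [1, 0, 0, 0, 0, 0, 0], [1, 0, 0, 0, 0, 0, 0]]

```text
t: 26.38
ee_pos: [471.9, 196.2, 131.6]
orientation: [0.877, 3.016, 0.0]
ft_force: [0.7, -0.0, -4.5]
width: 51.3
grasp_force: 30.0
```

Call:
servo_tool:
  plan:
    - [[1, 0, 0, -0.08, 0, 0, 0], [1, 0, 0, -0.08, 0, 0, 0], [1, 0, 0, -0.04, 0, 0, 0], [1, 0, 0, -0.01, 0, 0, 0], [1, 0, 0, 0, 0, 0, 0]]

```text
t: 26.8
ee_pos: [471.4, 196.6, 122.9]
orientation: [-0.876, -3.017, 0.0]
ft_force: [0.5, -0.3, -4.5]
width: 51.1
grasp_force: 30.0
```

Call:
servo_tool:
  plan:
    - [[1, 0, 0, 0, 0, 0, 0], [1, 0, 0, 0, 0, 0, 0]]

```text
t: 26.97
ee_pos: [471.5, 196.6, 123.0]
orientation: [0.876, 3.017, 0.0]
ft_force: [0.3, -0.4, -4.7]
width: 51.0
grasp_force: 30.0
```

Call:
servo_tool:
  plan:
    - [[1, 0, 0, -0.015, 0, 0, 0], [1, 0, 0, 0, 0, 0, 0], [-1, 0, 0, 0, 0, 0, 0], [-1, 0, 0, 0, 0, 0, 0], [-1, 0, 0, 0, 0, 0, 0]]

```text
t: 27.38
ee_pos: [471.9, 196.7, 122.7]
orientation: [0.876, 3.016, 0.001]
ft_force: [0.2, -0.3, -0.6]
width: 68.2
grasp_force: 0.0
```

Call:
servo_tool:
  plan:
    - [[-1, 0, 0, 0, 0, 0, 0], [-1, 0, 0, 0, 0, 0, 0], [-1, 0, 0, 0.3, 0, 0, 0], [-1, 0, 0, 0.7, 0, 0, 0], [-1, 0, 0, 0.9, 0, 0, 0]]

```text
t: 27.8
ee_pos: [470.1, 196.0, 198.0]
orientation: [-0.875, -3.013, 0.005]
ft_force: [0.9, -0.3, 1.1]
width: 87.6
grasp_force: 0.0
```

Call:
servo_tool:
  plan:
    - [[-1, 0, 0, 0.7, 0, 0, 0], [-1, 0, -0.5, 0.3, 0, 0, 0], [-1, 0, -0.9, 0, 0, 0, 0], [-1, 0, -0.9, 0, 0, 0, 0], [-1, 0, -0.9, 0, 0, 0, 0]]

```text
t: 28.22
ee_pos: [471.3, 67.5, 239.8]
orientation: [0.873, 3.016, 0.001]
ft_force: [0.6, -0.8, 0.2]
width: 87.9
grasp_force: 0.0
```

Call:
servo_tool:
  plan:
    - [[-1, 0, -0.9, 0, 0, 0, 0], [-1, 0, -0.9, 0, 0, 0, 0], [-1, 0, -0.9, 0, 0, 0, 0], [-1, 0, -0.9, 0, 0, 0, 0], [-1, 0, -0.9, 0, 0, 0, 0]]

```text
t: 28.63
ee_pos: [471.1, -113.2, 239.4]
orientation: [0.876, 3.016, 0.0]
ft_force: [0.9, 0.4, -0.5]
width: 87.5
grasp_force: 0.0
```

Call:
servo_tool:
  plan:
    - [[-1, 0, -0.9, 0, 0, 0, 0], [-1, 0, -0.9, 0, 0, 0, 0], [-1, 0, 0, 0, 0, 0, 0], [-1, 0, 0, 0, 0, 0, 0]]

```text
t: 28.97
ee_pos: [471.3, -185.1, 239.1]
orientation: [0.881, 3.015, -0.0]
ft_force: [0.8, 1.2, -0.5]
width: 88.0
grasp_force: 0.0
```

Run:
```python
from h import *
im,C=look("top","t_9.png"); hsv=cv2.cvtColor(im,cv2.COLOR_RGB2HSV)
W=cv2.inRange(hsv,(0,0,135),(180,35,255)); S=cv2.inRange(hsv,(0,0,60),(180,45,170)); Dm=cv2.inRange(hsv,(5,36,150),(28,130,255))
G=cv2.inRange(hsv,(0,0,100),(180,255,255))
for n,m,h in(("weight",W,65),("disc",Dm,35),("stone",S,68),("board",Dm,47),("allstack",G,30)):
  for k in cv2.findContours(m,cv2.RETR_EXTERNAL,cv2.CHAIN_APPROX_NONE)[0]:
    x,y,w,hh=cv2.boundingRect(k)
    if cv2.contourArea(k)>60 and 135<x<240 and 170<y<235: print(n,(x,y,w,hh),rect(C,k,h))
```

```text
weight (213, 201, 16, 16) (471.5, 196.4, 48.8, 49.2, -89.2)
weight (158, 191, 18, 17) (502.5, 374.4, 40.9, 48.4, 26.6)
disc (147, 188, 39, 33) (494.0, 386.0, 74.2, 115.2, 27.5)
stone (230, 213, 17, 19) (426.9, 139.2, 38.3, 58.7, 59.5)
stone (149, 191, 29, 24) (491.4, 386.5, 47.3, 85.1, 28.2)
board (147, 188, 39, 33) (492.0, 382.7, 73.6, 114.2, 27.5)
allstack (207, 196, 43, 34) (455.9, 173.5, 81.1, 126.4, -31.4)
allstack (146, 187, 42, 36) (493.2, 384.2, 82.0, 122.8, 28.0)
```

```bash
python3 -c "
from workcell import close_job
print(close_job())"
```

```text
the job is handed in; nothing more can be done
None
```

I built both stacks, let go of everything and handed the job in at about 29 s; no verdict came back. By my measurements the cork is about 3–5 mm off its sample's centre (limit 12 mm), the other layers are within about 3 mm, the long axes are within about 1°, and the stone gripped about 4 mm narrower than listed.

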